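# Release the tall casting from its deburring fixture

## Task

Two aluminium castings are pinned in deburring fixtures; the tall one with the upright neck is finished. Pull up the spring plunger of its fixture and twist it so that it stays latched open, then slide the casting out towards the robot, from under the plunger's arm, and set it down, without dropping it, upright in the middle of the black rubber mat. Leave the plunger latched open and leave the other fixture with the low round cover alone.

Things in the scene. Friction and masses are not known exactly. Their poses are not given: they have to be found in the camera images.
- plunger_grip (a point): Centre of the black T bar on the index plunger that pins the tall casting: 52 mm long (its x axis), 12 wide (y), 18 high, about 94 above the table when down. Its shank is vertical; 28 below the bar's centre is the top of a notched steel sleeve, 32 x 28. It stands 105 beyond the casting's neck; when down, the bar points along the line to the neck.
- plunger (a joint): Its lift in m: 0 = down, pin in the casting's hole; full travel 0.026. Spring and weight pull it down with 5 to 10 N. Below 0.014 a cross pin in the sleeve's notch stops it twisting; lifted 0.016 to 0.022 it twists freely, and let go it then rests on the sleeve's rim at 0.014, latched, its tip 6 mm clear of the casting. Let go untwisted, it springs down again.
- plunger_twist (a joint): Twist of that plunger about the vertical in rad: 0 = as it stands when down, positive anticlockwise from above. Either way will do: stops at -1.6 and 1.6; it stays latched wherever left beyond about 0.6, and 1.2 to 1.4 is well latched.
- housing_grip (a point): The tall bare aluminium casting (sizes in mm), 0.3 to 0.65 kg: centre of its upright neck, 36 (x) by 28 (y, grasp across this) by 60 high, on a round barrel of 66 diameter, 53 high, on a flange 100 (x) by 90 (y) by 12 thick. The point lies 92 above the flange's underside, 30 below the neck's top, and 104 above the table while in the fixture. +x points to the plunger.
- housing_hole (a point): Centre of the pinned hole in the same casting, in a tongue 40 mm wide, 12 thick, that reaches 119 from the neck along the casting's +x, under a fixed arm whose near edge is 86 from the neck. Side rails 10 high guide the flange. Once unpinned, the casting slides out level along its own -x; after 45 mm or more it is clear of the arm and can be lifted.
- mat: Black rubber mat, 250 mm (x) by 170 (y) by 6 thick, fixed on the table; origin at the centre of its underside, so its upper face is 6 above that. The casting's neck should stand over its middle, any way round.
- plunger2 (a joint): Lift in m of the same kind of plunger on the other fixture: leave it down at 0.
- cover: The other casting, pinned in the second, like fixture: the same flange and tongue, but only a low round dome, 30 mm high in all, no neck. Origin at the flange's underside below the dome. Leave it there.
Not all that is in view belongs to the job. Of the things like the part that bears housing_grip, leave any that is pink; of the rest the larger one is meant.

How it is judged (in metres and radians):
On the way:
1. the tall casting's plunger is pulled up and twisted, the casting still in its fixture (value of joint plunger above 0.011 m and (value of joint plunger_twist above 0.6 rad or value of joint plunger_twist below -0.6 rad) and distance of housing_grip from where it was at the start of the episode below 0.02 m), for 0.3 s.
At the end, for the whole second after the job is handed in: The tall casting stands upright (within 7 degrees) and at rest on the mat, its neck within 50 mm of the mat's middle; its plunger is still latched open (lifted more than 11 mm, twisted more than 0.6 rad either way); the other plunger is down (value of joint plunger above 0.011 m and (value of joint plunger_twist above 0.6 rad or value of joint plunger_twist below -0.6 rad) and horizontal distance between housing_grip and mat below 0.05 m and z of housing_grip in the frame of mat between 0.092 and 0.103 m and angle between housing_grip's own z axis and vertical below 0.12 rad and linear speed of housing below 0.03 m/s and value of joint plunger2 below 0.004 m); the robot touches nothing.
It fails at once if the other fixture's plunger is lifted by more than 4 mm (value of joint plunger2 above 0.004 m).
It fails at once if the low cover casting is moved by more than 15 mm (distance of cover from where it was at the start of the episode above 0.015 m).
It fails at once if the tall casting is dropped or thrown (moves faster than 0.5 m/s out of the fingers) (contact force between the fingers and housing below 0.1 N and linear speed of housing above 0.5 m/s).
It also fails if it takes over 59 s, if anything falls off the work surface, if the arm or the gripper's body presses on something with over 40 N, if the wrist force passes 120 N, or if a joint passes its speed limit or range.

## Robot

A 6-joint arm with a two-finger parallel gripper is mounted at the origin on the work surface. World frame = base frame: x ahead of the robot, y to its left, z up, the work surface at z = 0. Lengths are in mm, angles in rad, forces in N, time in s.
With the tool pointing down it reaches from about 300 to 825 mm from the base axis. Payload 5.4 kg.
Tool frame: the origin (TCP) lies midway between the tips of the shut fingers; the grasp point (between the pads) lies 19 mm behind it (arm.grip_point_offset is the distance from the TCP to the grasp point, in mm); z points along the fingers, y is the line along which they close (so a half turn about z gives the same grasp; the last joint's range is limited). The gripper opens to 92 mm and grips with 3 to 60 N. Pads are 20 mm wide; open, the fingers measure 128 mm over their backs; the gripper's body (75 mm by 189 mm) begins 69 mm behind the grasp point.
Start: joints at [-1.417, 0.158, 1.597, -0, 1.386, -0.21], TCP at [204.577, -537.359, 214.601] pointing down, gripper open.
Joint ranges: [-2.91, 2.91], [-0.94, 2.29], [0.18, 2.7], [-1.29, 4.43], [0.17, 2.64], [-3, 3]. Speed limits (rad/s): [2.57, 2.57, 3.14, 3.14, 3.14, 3.14].

## Interface

Orientations are given as a unit quaternion [w, x, y, z].
In Python, from cell import arm gives the robot as it stands.
- The arm moves only by the tool arm_command, never from a script. Its argument "rows" is a list that holds one entry, the list of rows, each a list of 4 numbers: the shift along the tool's x, y, z as a fraction of full scale, then the turn about the tool's z as a fraction of full scale. In form: [[[dx, dy, dz, yaw], ...]]. A call has 1 to 5 rows; each row shifts and turns the commanded pose from where the row before left it, along the tool's axes as they then stand; what a row does not reach is not made up. Full scale, the value 1, is 0.3 m for a shift and 90 degrees for a turn. A row lasts 1/12 s, in which the tool goes at most 41.7 mm and 7.16 degrees, less where a joint would pass 70% of its speed; a pose out of reach is approached as far as the arm can. A call with a number of a shift or a turn outside -1 to 1 is refused whole. A call with a gripper value outside its range is refused whole. "jaw" is the opening, from -1 (shut) to 1 (fully open), so that 0 is half open, set as the call begins (left out, the last holds). The fingers move at their own pace and stop on an object; the grip force is fixed at half the most. Time passes only in rows, so rows that do not move let the fingers close. It gives the time, the measured TCP pose, the force, the opening and the grip force at its end, in the units of the state.
- arm.state(): the state, without advancing time (a new reading comes with each control period).
- arm.camera(name): name is "side" or "top"; returns a dict with "img" (384x512x3 uint8, blue, green, red), "fov_y" (degrees; the focal length in pixels is half the picture's height over the tangent of half this angle, whatever the lens; pixels are square), "cx", "cy" (the principal point, pixels), "D" ([k1, k2, p1, p2, k3] as OpenCV has them; the pictures are not rectified), "xyz" and "rotation" of the camera in the world. Camera axes: x right, y down, z forward; pixel columns grow to the right and rows downward; lengths in mm; the calibration is good to about 2 mm. A picture is of the moment at which its call begins. There is no depth.
- arm.job_done(): hands the job in; it is judged then, once.
The state is a dict: "time_s": time; "joint_pos": joint angles; "qvel": joint speeds; "joint_efforts": joint torques, N m; "position": TCP position; "tcp_rot": TCP orientation; "wrist_force": force on the tool from outside, world axes, zero at the start; "wrist_torque": the same for the moment, N m; "grip_width": opening from 0.0 (shut) to 1.0 (fully open); "grip_force": force on a finger pad.
Only numpy, scipy, OpenCV 4.12 (cv2) and the standard library are available. Lean on these libraries where they do the work, as an engineer would, in place of code of your own. Each camera call takes 0.05 s, during which the arm holds its last target. There are 200 camera calls.

## Working session

There is one attempt and no reset: what is moved stays moved. The work goes in short steps, Python scripts to look and compute and a tool call to move; the robot and the scene stay as the last step left them, time stands still between calls to the robot, and variables do not carry over. Pictures are saved under pics/ and viewed, at most 10 in all, crops included, and the job is handed in when it is done.

Besides the shell and the picture viewer there is one more tool, called after "Emit:" as name(argument=value, ...), one argument or row to a line, values as JSON. arm_command: Moves the arm, as the interface text tells. Shift numbers are shares of 0.3 m and turn numbers shares of 90 degrees, none past 1 either way. Its arguments: {"type":"object","properties":{"rows":{"type":"array","items":{"type":"array","items":{"type":"array","items":{"type":"number"}}}},"jaw":{"type":"number"}},"required":["rows"]}

```bash
ls; mkdir -p pics
python3 - <<'E'
from cell import arm
import cv2,json
for n in("side","top"):
    c=arm.camera(n);cv2.imwrite(f"pics/{n}0.png",c["img"])
    print(n,{k:(v.tolist() if hasattr(v,'tolist') else v) for k,v in c.items() if k!="img"})
print(arm.state(),arm.grip_point_offset)
E
```

```text
pics
side {'fov_y': 46.76613318366917, 'cx': 261.58999021281153, 'cy': 186.47317911925532, 'D': [0.017114762338399453, 0.0, 0.0, 0.0, 0.0], 'xyz': [111.8845440270741, 728.7847948336747, 875.2859581191503], 'rotation': [0.09062956441285558, -0.22422516471799364, 0.9027185932654803, -0.35582088040798976]}
top {'fov_y': 55.53363098246328, 'cx': 257.94867221943133, 'cy': 190.55076867691676, 'D': [-0.07888122734337481, 0.0, 0.0, 0.0, 0.0], 'xyz': [409.7064798134265, 99.89316527327841, 991.317324110971], 'rotation': [-0.00834731794121562, 0.7124432173770108, -0.7015495673649436, 0.013534726696252969]}
{'time_s': 0.1, 'joint_pos': array([-1.41710014e+00,  1.59007037e-01,  1.59806257e+00,  1.05850455e-05,
        1.38621484e+00, -2.10093270e-01]), 'qvel': array([ 3.86753213e-04, -2.23680461e-03, -1.28887457e-03,  1.02266226e-03,
        6.79921824e-05, -2.69762499e-04]), 'joint_efforts': array([-2.49060695e-04, -3.86501205e+01, -3.22962785e+01,  7.02736317e-02,
        3.39070649e-02, -3.54632539e-05]), 'position': array([ 204.49593506, -536.81507795,  213.72748529]), 'tcp_rot': array([-8.45414762e-04,  9.83502539e-01,  1.80892344e-01,  2.90496480e-05]), 'wrist_force': array([-0.13837894, -0.16735868, -0.03596139]), 'wrist_torque': array([-0.02223106, -0.06331073, -0.01601597]), 'grip_force': 0.0, 'grip_width': 1.0015572884190356} 18.700000000000003
```

View pics/top0.png

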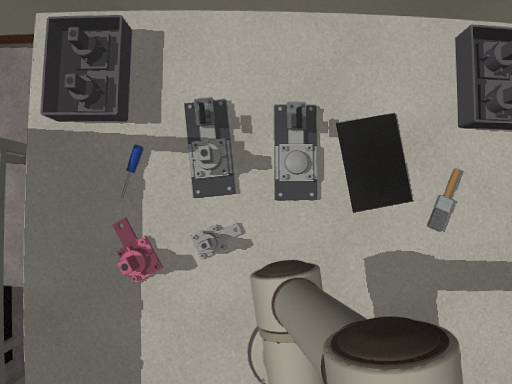

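View pics/side0.png

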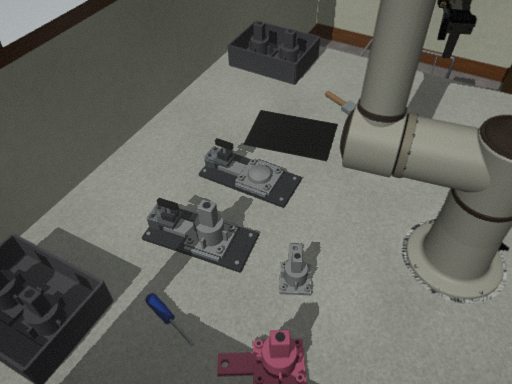

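The top view shows the pinned tall casting with its neck near (207,155) and its plunger near (205,110). The cover is at (297,160) and the mat at (375,162). In the side view the T bar is near (168,205), the neck top near (207,205) and the mat near (292,134). Next I'll take enlarged crops.

```bash
cat > h.py <<'E'
import numpy as np,cv2
from cell import arm
from scipy.spatial.transform import Rotation as R
def ray(c,uv):
    f=192/np.tan(np.radians(c["fov_y"]/2));K=np.array([[f,0,c["cx"]],[0,f,c["cy"]],[0,0,1]])
    p=cv2.undistortPoints(np.array([[uv]],float),K,np.array(c["D"]))[0,0]
    q=np.array(c["rotation"]);M=R.from_quat(q[[1,2,3,0]]).as_matrix()
    d=M@np.array([*p,1]);return np.array(c["xyz"]),d/np.linalg.norm(d)
def plane(c,uv,z):
    o,d=ray(c,uv);return o+d*(z-o[2])/d[2]
def tri(c1,u1,c2,u2):
    o1,d1=ray(c1,u1);o2,d2=ray(c2,u2)
    s=np.linalg.lstsq(np.c_[d1,-d2],o2-o1,rcond=None)[0]
    a,b=o1+d1*s[0],o2+d2*s[1];return (a+b)/2,np.linalg.norm(a-b)
E
python3 - <<'E'
from h import *
t=cv2.imread("pics/top0.png");s=cv2.imread("pics/side0.png")
a=cv2.resize(t[90:205,170:250],None,fx=5,fy=5,interpolation=cv2.INTER_CUBIC)
b=cv2.resize(s[185:275,135:265],None,fx=6,fy=6,interpolation=cv2.INTER_CUBIC)[:, :]
cv2.imwrite("pics/a.png",np.clip(a*1.3,0,255).astype('uint8'));cv2.imwrite("pics/b.png",np.clip(b*1.4,0,255).astype('uint8'))
c=arm.camera("top")
m=(cv2.cvtColor(t,cv2.COLOR_BGR2GRAY)<30).astype('uint8')
for k in cv2.findContours(m,0,2)[0]:
    if cv2.contourArea(k)>1500:
        r=cv2.minAreaRect(k);print(r,[plane(c,p,6).round(0).tolist() for p in cv2.boxPoints(r)],plane(c,r[0],6))
E
```

```text
((381.01568603515625, 167.38160705566406), (75.84111022949219, 47.325157165527344), 79.11447143554688) [[598.0, -159.0, 6.0], [626.0, -289.0, 6.0], [420.0, -329.0, 6.0], [394.0, -199.0, 6.0]] [ 509.04795518 -243.51042557    6.        ]
```

View pics/a.png

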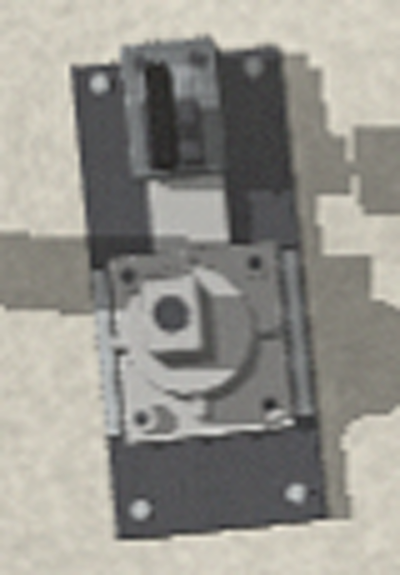

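View pics/b.png

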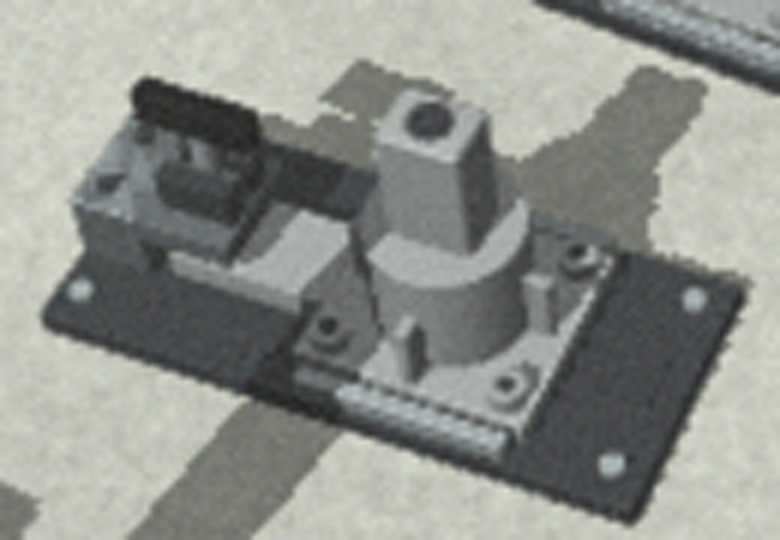

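In the crops the neck-top bore is at top (204.0,152.2) and side (206.2,204.5). The T bar's centre is at about top (201.8,112.8) and side (167.4,203.4). The mat mask came out too small (206x133 mm instead of 250x170), so I'll loosen the threshold.

Run:
```python
from h import *
c=arm.camera("top");s=arm.camera("side")
n=tri(c,(204,152.2),s,(206.2,204.5));b=tri(c,(201.8,112.8),s,(167.4,203.4))
print("neck top (z134)",n,plane(c,(204,152.2),134),plane(s,(206.2,204.5),134));print("bar(94)",b,plane(c,(201.8,112.8),94),plane(s,(167.4,203.4),94))
# bolt pairs on base plate: screws
cr=lambda x,y:((x+.5)/5-.5+170,(y+.5)/5-.5+90)
P=[plane(c,cr(*p),12)[:2] for p in((99,83),(254,66),(297,493),(140,510))]
ax=(P[0]+P[1]-P[2]-P[3]);ax/=np.linalg.norm(ax);print("screws",np.round(P,1).tolist(),"axis deg",np.degrees(np.arctan2(ax[1],ax[0])),"mid",np.mean(P,0))
d=(plane(c,(201.8,112.8),94)-plane(c,(204,152.2),134))[:2];print("neck->bar",np.linalg.norm(d),np.degrees(np.arctan2(d[1],d[0])))
g=cv2.cvtColor(c["img"],cv2.COLOR_BGR2GRAY);print(g[160,370:380],g[130,350:352],g[200,400])
for T in(40,50,60):
  m=cv2.morphologyEx((g<T).astype('uint8'),cv2.MORPH_OPEN,np.ones((5,5)))
  for k in cv2.findContours(m,0,2)[0]:
    if cv2.pointPolygonTest(k,(375,162),False)>0:
        r=cv2.minAreaRect(k);Q=np.array([plane(c,p,6)[:2] for p in cv2.boxPoints(r)])
        print(T,r,Q.round().tolist(),Q.mean(0),np.linalg.norm(Q[0]-Q[1]),np.linalg.norm(Q[1]-Q[2]))
```

```text
neck top (z134) (array([524.16429573, 222.34586366, 132.69496667]), np.float64(2.206476047694418)) [524.98308064 222.67885318 134.        ] [522.36335598 222.88208854 134.        ]
bar(94) (array([627.5172557 , 235.44719333,  94.37257693]), np.float64(2.9541246135805146)) [628.96338574 236.22853164  94.        ] [626.23874812 234.80644978  94.        ]
screws [[666.8, 283.0], [677.2, 198.7], [445.2, 170.8], [434.7, 255.2]] axis deg 6.846909930312209 mid [556.00384116 226.92339545]
neck->bar 104.85941843681584 7.424380601624733
[29 26 29 29 22 29 27 29 26 30] [32 37] 30
40 ((373.7724914550781, 161.80526733398438), (90.00092315673828, 59.96942901611328), 79.2156982421875) [[628.0, -118.0], [664.0, -283.0], [420.0, -330.0], [387.0, -166.0]] [ 524.72358463 -224.19670351] 169.01349292857668 248.74158885713368
50 ((373.7678527832031, 161.8836669921875), (90.32374572753906, 60.07859420776367), 79.04593658447266) [[628.0, -117.0], [664.0, -283.0], [419.0, -331.0], [386.0, -166.0]] [ 524.50958668 -224.18813273] 169.3234089533902 249.6272338097319
60 ((373.7935485839844, 161.93560791015625), (90.46214294433594, 60.454612731933594), 79.01934814453125) [[628.0, -117.0], [665.0, -283.0], [419.0, -331.0], [386.0, -166.0]] [ 524.37090112 -224.26946118] 170.38662054092524 250.0186649028802
```

Measurements agree with the given sizes:

| Item | Position (mm) | Check |
|---|---|---|
| Neck | (524, 222.5) | – |
| Bar | (628, 235.5, 94) | 104.9 from the neck, 105 expected |
| Fixture axis | about 7° | – |
| Mat centre | (524.5, -224) | measured 250x170 |

I'm moving above the bar.

Emit:
arm_command(
  rows=[
    [[0.1,-0.085,0,0],[0.1,-0.085,0,0],[0.1,-0.085,0,0],[0.1,-0.085,0,0],[0.1,-0.085,0,0]],
  ],
  jaw=0,
)

```text
time_s: 0.67
position: [299.8, -363.1, 214.4]
tcp_rot: [-0.0, 0.984, 0.181, 0.0]
wrist_force: [1.3, -0.2, 0.2]
grip_width: 0.66
grip_force: 0.0
```

Emit:
arm_command(
  rows=[
    [[0.1,-0.085,0,0],[0.1,-0.085,0,0],[0.1,-0.085,0,0],[0.1,-0.085,0,0],[0.1,-0.085,0,0]],
  ],
)

```text
time_s: 1.08
position: [394.7, -190.5, 214.7]
tcp_rot: [0.0, 0.984, 0.181, 0.0]
wrist_force: [0.3, -0.3, 0.3]
grip_width: 0.502
grip_force: 0.0
```

Emit:
arm_command(
  rows=[
    [[0.1,-0.085,0,0],[0.1,-0.085,0,0],[0.1,-0.085,0,0],[0.1,-0.085,0,0],[0.1,-0.085,0,0]],
  ],
)

```text
time_s: 1.5
position: [489.6, -17.7, 214.7]
tcp_rot: [0.0, 0.983, 0.181, 0.0]
wrist_force: [0.3, -0.4, 0.1]
grip_width: 0.502
grip_force: 0.0
```

Emit:
arm_command(
  rows=[
    [[0.1,-0.085,0,0],[0.1,-0.085,0,0],[0.1,-0.085,0,0],[0,0,0,0.075],[0,0,0,0.075]],
  ],
)

```text
time_s: 1.92
position: [546.2, 85.9, 214.0]
tcp_rot: [-0.0, 0.998, 0.063, -0.0]
wrist_force: [0.2, -0.2, 0.2]
grip_width: 0.502
grip_force: 0.0
```

Emit:
arm_command(
  rows=[
    [[0.0667,-0.092,0,0],[0.0667,-0.092,0,0],[0.0667,-0.092,0,0],[0.0667,-0.092,0,0],[0.0667,-0.092,0,0]],
  ],
)

```text
time_s: 2.33
position: [627.9, 234.9, 214.3]
tcp_rot: [0.0, 0.998, 0.064, -0.0]
wrist_force: [0.2, -0.3, 0.3]
grip_width: 0.502
grip_force: 0.0
```

Emit:
arm_command(
  rows=[
    [[0,0,0.1,0],[0,0,0.1,0],[0,0,0.1,0],[0,0,0,0],[0,0,0,0]],
  ],
)

```text
time_s: 2.75
position: [625.9, 233.1, 122.7]
tcp_rot: [0.0, 0.998, 0.064, -0.002]
wrist_force: [0.4, -0.5, 1.1]
grip_width: 0.5
grip_force: 0.0
```

Run:
```python
from h import *
s=arm.camera("side")["img"];t=arm.camera("top")["img"]
a=cv2.resize(s[130:260,100:260],None,fx=3.5,fy=3.5,interpolation=2)
cv2.imwrite("pics/c.png",np.clip(a*1.4,0,255).astype('uint8'));print(arm.state()["position"])
```

```text
[628.81638746 233.53625952 126.99707428]
```

View pics/c.png

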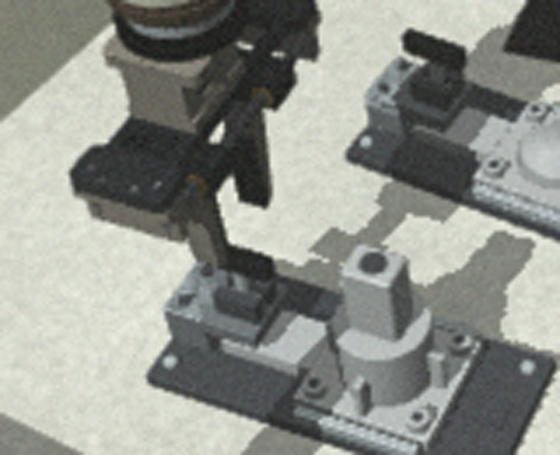

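The view shows the open fingers straddling the T bar, with crop tips at about (265,200) and (210,260) either side of the bar at (245,262). I'm lowering now.

Emit:
arm_command(
  rows=[
    [[0,-0.005,0.04,0],[0,0,0.04,0],[0,0,0.04,0],[0,0,0.04,0],[0,0,0,0]],
  ],
)

```text
time_s: 3.27
position: [624.8, 234.4, 72.4]
tcp_rot: [0.0, 0.998, 0.064, -0.003]
wrist_force: [-0.2, -0.4, -0.7]
grip_width: 0.499
grip_force: 0.0
```

Emit:
arm_command(
  rows=[
    [[0,0,0,0],[0,0,0,0]],
  ],
)

```text
time_s: 3.43
position: [627.5, 234.9, 76.7]
tcp_rot: [-0.0, 0.998, 0.064, 0.0]
wrist_force: [0.2, 0.1, 0.1]
grip_width: 0.501
grip_force: 0.0
```

Close on the bar.

Emit:
arm_command(
  rows=[
    [[0,0,0,0],[0,0,0,0],[0,0,0,0],[0,0,0,0],[0,0,0,0]],
  ],
  jaw=-1,
)

```text
time_s: 3.85
position: [627.5, 234.9, 76.9]
tcp_rot: [-0.0, 0.998, 0.064, 0.0]
wrist_force: [0.7, -0.1, -0.3]
grip_width: 0.159
grip_force: 0.0
```

Emit:
arm_command(
  rows=[
    [[0,0,0,0],[0,0,0,0]],
  ],
)

```text
time_s: 4.02
position: [627.3, 236.0, 76.9]
tcp_rot: [-0.001, 0.998, 0.064, 0.0]
wrist_force: [-0.1, 4.0, 1.0]
grip_width: 0.127
grip_force: 30.0
```

Emit:
arm_command(
  rows=[
    [[0,0,-0.016,0],[0,0,-0.016,0],[0,0,-0.016,0],[0,0,-0.016,0],[0,0,0,0]],
  ],
)

```text
time_s: 4.43
position: [627.2, 236.0, 95.1]
tcp_rot: [-0.001, 0.998, 0.064, 0.0]
wrist_force: [4.2, 5.3, -6.7]
grip_width: 0.126
grip_force: 30.0
```

Emit:
arm_command(
  rows=[
    [[0,0,0,0],[0,0,0,0]],
  ],
)

```text
time_s: 4.6
position: [627.1, 236.0, 94.3]
tcp_rot: [-0.001, 0.998, 0.064, 0.0]
wrist_force: [4.9, 6.7, -7.7]
grip_width: 0.128
grip_force: 30.0
```

Lifted about 17.5 mm with a 7.7 N spring pull. I'll raise it slightly more, then twist anticlockwise by 75°.

Emit:
arm_command(
  rows=[
    [[0,0,-0.005,0],[0,0,0,-0.05],[0,0,0,-0.07],[0,0,0,-0.07],[0,0,0,-0.07]],
  ],
)

```text
time_s: 5.02
position: [627.3, 235.5, 95.7]
tcp_rot: [-0.001, 0.964, 0.268, 0.0]
wrist_force: [4.9, 5.2, -7.7]
grip_width: 0.128
grip_force: 30.0
```

Emit:
arm_command(
  rows=[
    [[0,0,0,-0.07],[0,0,0,-0.07],[0,0,0,-0.07],[0,0,0,-0.07],[0,0,0,-0.07]],
  ],
)

```text
time_s: 5.43
position: [627.8, 235.1, 95.7]
tcp_rot: [0.0, 0.855, 0.519, 0.001]
wrist_force: [5.7, 3.7, -9.4]
grip_width: 0.127
grip_force: 30.0
```

Emit:
arm_command(
  rows=[
    [[0,0,0,-0.07],[0,0,0,-0.07],[0,0,0,-0.07],[0,0,0,0],[0,0,0,0]],
  ],
)

```text
time_s: 5.85
position: [628.2, 235.0, 95.9]
tcp_rot: [0.001, 0.76, 0.65, 0.001]
wrist_force: [6.2, 3.6, -7.8]
grip_width: 0.128
grip_force: 30.0
```

Emit:
arm_command(
  rows=[
    [[0,0,0.01,0],[0,0,0.005,0],[0,0,0,0],[0,0,0,0]],
  ],
)

```text
time_s: 6.18
position: [628.2, 235.0, 91.5]
tcp_rot: [0.001, 0.76, 0.65, 0.001]
wrist_force: [5.0, 3.2, -8.1]
grip_width: 0.134
grip_force: 30.0
```

Twist is about 74° and lift about 14.6 mm, so I'm releasing and rising.

Emit:
arm_command(
  rows=[
    [[0,0,0,0],[0,0,0,0],[0,0,0,0],[0,0,0,0],[0,0,0,0]],
  ],
  jaw=-0.2,
)

```text
time_s: 6.6
position: [627.4, 234.7, 93.1]
tcp_rot: [0.0, 0.76, 0.65, -0.0]
wrist_force: [-0.4, 0.8, 0.2]
grip_width: 0.398
grip_force: 0.0
```

Emit:
arm_command(
  rows=[
    [[0,0,-0.06,0],[0,0,-0.1,0],[0,0,-0.1,0],[0,0,-0.1,0],[0,0,0,0]],
  ],
)

```text
time_s: 7.02
position: [631.0, 235.6, 209.3]
tcp_rot: [0.003, 0.76, 0.65, 0.006]
wrist_force: [-0.0, 0.2, 2.3]
grip_width: 0.395
grip_force: 0.0
```

Emit:
arm_command(
  rows=[
    [[0,0,0,0.075],[0,0,0,0.075],[0,0,0,0.075],[0,0,0,0.075],[0,0,0,0.075]],
  ],
  jaw=0.3,
)

```text
time_s: 7.43
position: [627.1, 234.8, 200.5]
tcp_rot: [0.0, 0.917, 0.399, -0.0]
wrist_force: [0.2, -0.1, 0.5]
grip_width: 0.647
grip_force: 0.0
```

Emit:
arm_command(
  rows=[
    [[0,0,0,0.075],[0,0,0,0.075],[0,0,0,0.075],[0,0,0,0.075],[0,0,0,0.075]],
  ],
)

```text
time_s: 7.85
position: [627.2, 234.8, 200.5]
tcp_rot: [0.0, 0.993, 0.116, -0.0]
wrist_force: [0.4, -0.8, -0.5]
grip_width: 0.652
grip_force: 0.0
```

Emit:
arm_command(
  rows=[
    [[0,0,0,0.07],[-0.0867,0,0,0],[-0.0867,0,0,0],[-0.0867,0,0,0],[-0.0867,0,0,0]],
  ],
)

```text
time_s: 8.27
position: [522.8, 221.3, 200.4]
tcp_rot: [0.0, 0.998, 0.064, -0.0]
wrist_force: [-0.2, -0.5, 0.5]
grip_width: 0.648
grip_force: 0.0
```

Emit:
arm_command(
  rows=[
    [[0,0,0.07,0],[0,0,0.06,0],[0,0,0,0],[0,0,0,0],[0,0,0,0]],
  ],
)

```text
time_s: 8.68
position: [524.8, 221.7, 162.7]
tcp_rot: [-0.0, 0.998, 0.064, 0.001]
wrist_force: [-0.1, 0.4, -0.1]
grip_width: 0.65
grip_force: 0.0
```

Run:
```python
from h import *
s=arm.camera("side")["img"]
a=cv2.resize(s[130:260,100:260],None,fx=4,fy=4,interpolation=2)
cv2.imwrite("pics/d.png",np.clip(a*1.4,0,255).astype('uint8'));print(arm.state()["position"])
```

```text
[525.14185637 221.6942108  163.11196514]
```

View pics/d.png

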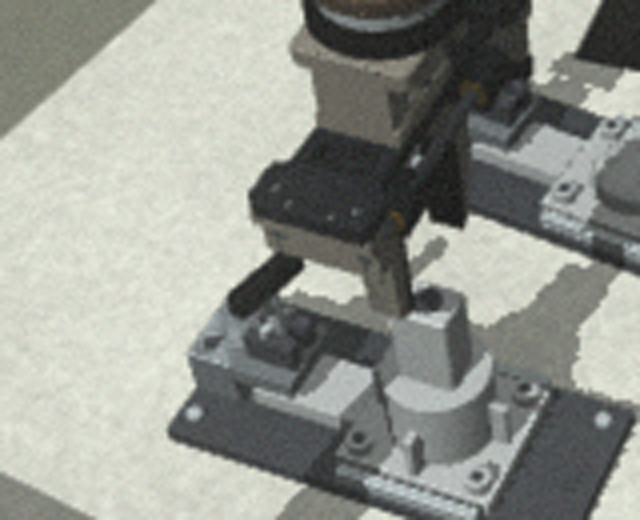

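The T bar at crop (265,283) is turned crosswise and raised, so it's latched. The fingers, at (390,290) and (450,200), straddle the neck top at (435,300). I'm lowering onto the neck and gripping.

Emit:
arm_command(
  rows=[
    [[0,0,0.05,0],[0,0,0.05,0],[0,0,0.05,0],[0,0,0.05,0],[0,0,0.045,0]],
  ],
)

```text
time_s: 9.15
position: [525.2, 221.7, 88.7]
tcp_rot: [-0.0, 0.998, 0.064, 0.001]
wrist_force: [-0.1, 0.3, 0.5]
grip_width: 0.651
grip_force: 0.0
```

Emit:
arm_command(
  rows=[
    [[0,0,0,0],[0,0,0,0],[0,0,0,0],[0,0,0,0],[0,0,0,0]],
  ],
  jaw=-1,
)

```text
time_s: 9.57
position: [525.1, 222.2, 89.8]
tcp_rot: [-0.001, 0.998, 0.064, 0.001]
wrist_force: [-0.9, 1.8, 1.2]
grip_width: 0.313
grip_force: 1.3
```

Emit:
arm_command(
  rows=[
    [[0,0,0,0],[0,0,0,0]],
  ],
)

```text
time_s: 9.73
position: [525.1, 222.3, 89.7]
tcp_rot: [-0.001, 0.998, 0.064, 0.001]
wrist_force: [-1.1, 3.7, 6.2]
grip_width: 0.304
grip_force: 30.0
```

Emit:
arm_command(
  rows=[
    [[-0.02,0,0,0],[-0.02,0,0,0],[-0.02,0,0,0],[-0.02,0,0,0],[-0.02,0,0,0]],
  ],
)

```text
time_s: 10.15
position: [496.3, 218.0, 90.0]
tcp_rot: [-0.0, 0.998, 0.064, 0.003]
wrist_force: [1.3, 0.7, -2.6]
grip_width: 0.299
grip_force: 30.0
```

Emit:
arm_command(
  rows=[
    [[-0.025,0,0,0],[-0.025,0,0,0],[-0.025,0,0,0],[-0.025,0,0,0],[-0.025,0,0,0]],
  ],
)

```text
time_s: 10.57
position: [459.1, 213.1, 90.0]
tcp_rot: [-0.0, 0.998, 0.064, 0.003]
wrist_force: [4.1, 1.0, -1.5]
grip_width: 0.303
grip_force: 30.0
```

Emit:
arm_command(
  rows=[
    [[-0.025,0,0,0],[0,0,0,0],[0,0,-0.02,0],[0,0,-0.03,0],[0,0,-0.04,0]],
  ],
)

```text
time_s: 10.98
position: [446.2, 211.1, 113.0]
tcp_rot: [0.001, 0.998, 0.064, -0.004]
wrist_force: [0.1, 0.4, -5.2]
grip_width: 0.303
grip_force: 30.0
```

Emit:
arm_command(
  rows=[
    [[0,0,-0.06,0],[0,0,-0.08,0],[0,0,-0.08,0],[0,0,-0.08,0],[0,0,-0.04,0]],
  ],
)

```text
time_s: 11.4
position: [449.4, 211.7, 219.0]
tcp_rot: [0.0, 0.998, 0.064, -0.0]
wrist_force: [0.4, -0.3, -4.8]
grip_width: 0.303
grip_force: 30.0
```

Emit:
arm_command(
  rows=[
    [[0,0.02,0,0],[0,0.05,0,0],[0,0.08,0,0],[0,0.08,0,0],[0,0.08,0,0]],
  ],
)

```text
time_s: 11.82
position: [459.7, 118.3, 214.5]
tcp_rot: [0.0, 0.998, 0.064, -0.003]
wrist_force: [0.5, 0.1, -5.8]
grip_width: 0.303
grip_force: 30.0
```

Emit:
arm_command(
  rows=[
    [[0,0.09,0,0],[0,0.09,0,0],[0,0.09,0,0],[0,0.09,0,0],[0,0.09,0,0]],
  ],
)

```text
time_s: 12.23
position: [476.9, -15.5, 214.5]
tcp_rot: [-0.001, 0.998, 0.064, -0.003]
wrist_force: [0.4, 0.7, -5.5]
grip_width: 0.305
grip_force: 30.0
```

Emit:
arm_command(
  rows=[
    [[0.02,0.09,0,0],[0.03,0.09,0,0],[0.03,0.09,0,0],[0.03,0.08,0,0],[0.02,0.06,0,0]],
  ],
)

```text
time_s: 12.65
position: [532.0, -133.1, 214.2]
tcp_rot: [-0.001, 0.998, 0.063, -0.002]
wrist_force: [0.4, -0.3, -4.9]
grip_width: 0.305
grip_force: 30.0
```

Emit:
arm_command(
  rows=[
    [[-0.015,0.085,0,0],[-0.02,0.085,0,0],[-0.015,0.08,0,0],[-0.0125,0.048,0,0],[0,0,0,0]],
  ],
)

```text
time_s: 13.07
position: [524.2, -224.7, 214.9]
tcp_rot: [-0.001, 0.998, 0.062, -0.002]
wrist_force: [0.2, -0.5, -5.6]
grip_width: 0.302
grip_force: 30.0
```

Emit:
arm_command(
  rows=[
    [[0,0,0.05,0],[0,0,0.08,0],[0,0,0.08,0],[0,0,0.08,0],[0,0,0.05,0]],
  ],
)

```text
time_s: 13.48
position: [523.7, -219.7, 111.0]
tcp_rot: [-0.002, 0.998, 0.064, -0.003]
wrist_force: [-0.4, 0.8, -6.0]
grip_width: 0.301
grip_force: 30.0
```

Emit:
arm_command(
  rows=[
    [[0,0,0.02,0],[0,0,0,0],[0,0,0,0],[0,0,0,0]],
  ],
)

```text
time_s: 13.82
position: [527.0, -222.6, 110.8]
tcp_rot: [0.001, 0.998, 0.064, 0.001]
wrist_force: [-0.2, 0.4, -5.3]
grip_width: 0.304
grip_force: 30.0
```

Run:
```python
from h import *
s=arm.camera("side")["img"];t=arm.camera("top")["img"]
a=cv2.resize(s[60:240,130:370],(800,600),interpolation=2)
cv2.imwrite("pics/e.png",np.clip(a*1.4,0,255).astype('uint8'));print(arm.state()["position"],arm.state()["wrist_force"])
```

```text
[ 527.08584707 -222.73356874  110.91712662] [ 0.27735425 -0.05692539 -5.12670112]
```

View pics/e.png

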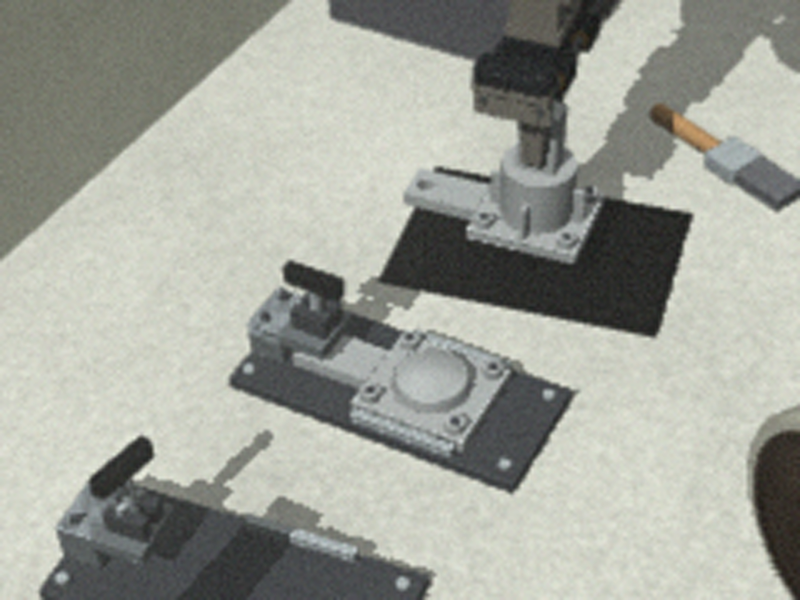

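The casting hangs upright over the mat at crop (535,215), the latched bar is at (122,466), and the cover is untouched. It's about 27 mm above the mat, so I'll lower gently.

Emit:
arm_command(
  rows=[
    [[0,0,0.025,0],[0,0,0.025,0],[0,0,0.02,0],[0,0,0,0],[0,0,0,0]],
  ],
)

```text
time_s: 14.33
position: [525.5, -221.8, 87.3]
tcp_rot: [-0.001, 0.998, 0.064, -0.001]
wrist_force: [0.6, -0.1, -6.2]
grip_width: 0.308
grip_force: 30.0
```

Emit:
arm_command(
  rows=[
    [[0,0,0.007,0],[0,0,0.006,0],[0,0,0.005,0],[0,0,0,0],[0,0,0,0]],
  ],
)

```text
time_s: 14.75
position: [526.8, -222.4, 83.9]
tcp_rot: [0.0, 0.998, 0.064, 0.001]
wrist_force: [0.1, 1.4, 0.7]
grip_width: 0.303
grip_force: 30.0
```

The wrist force has gone from -6 N to about 0, so the mat is carrying the weight. I'm opening and leaving.

Emit:
arm_command(
  rows=[
    [[0,0,0,0],[0,0,0,0],[0,0,0,0],[0,0,0,0],[0,0,0,0]],
  ],
  jaw=0.3,
)

```text
time_s: 15.17
position: [526.2, -222.4, 83.1]
tcp_rot: [0.0, 0.998, 0.064, 0.0]
wrist_force: [-0.2, 0.2, 0.6]
grip_width: 0.64
grip_force: 0.0
```

Emit:
arm_command(
  rows=[
    [[0,0,-0.04,0],[0,0,-0.06,0],[0,0,-0.1,0],[0,0,-0.1,0],[0,0,-0.1,0]],
  ],
)

```text
time_s: 15.58
position: [526.0, -222.1, 205.1]
tcp_rot: [0.0, 0.998, 0.064, 0.0]
wrist_force: [1.0, 0.2, -0.0]
grip_width: 0.651
grip_force: 0.0
```

Emit:
arm_command(
  rows=[
    [[0,0,0,0],[0,0,0,0],[0,0,0,0],[0,0,0,0],[0,0,0,0]],
  ],
)

```text
time_s: 16.0
position: [525.3, -221.7, 201.3]
tcp_rot: [-0.001, 0.998, 0.064, -0.001]
wrist_force: [-0.2, 0.0, 0.1]
grip_width: 0.652
grip_force: 0.0
```

Run:
```python
from h import *
s=arm.camera("side")["img"]
a=cv2.resize(s[60:240,130:370],(800,600),interpolation=2)
cv2.imwrite("pics/f.png",np.clip(a*1.4,0,255).astype('uint8'));print(arm.state()["position"],arm.state()["wrist_force"])
```

```text
[ 525.38509899 -221.6876347   201.43240938] [ 0.48627633 -0.40224858 -0.94486384]
```

View pics/f.png

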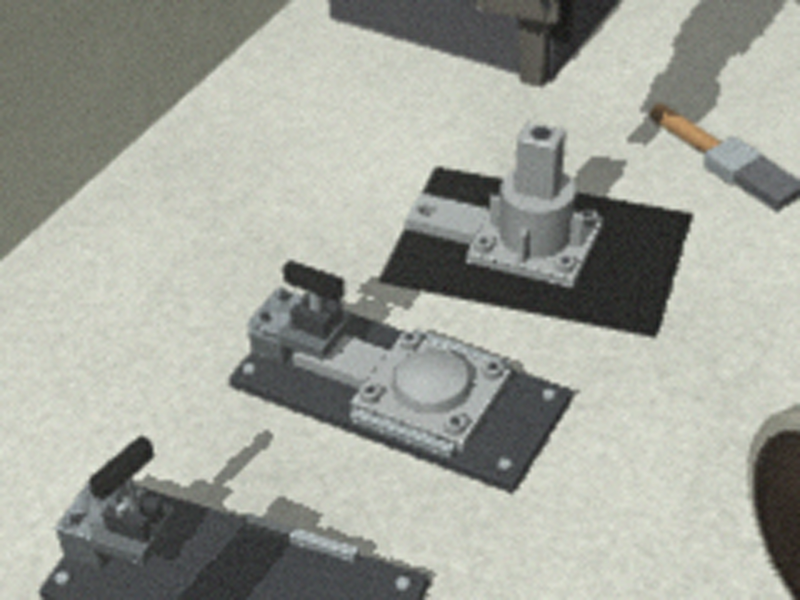

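The casting stands upright mid-mat at crop (535,240), the plunger is still latched at (122,466), and the gripper is clear.

```bash
python3 -c "
from cell import arm
print(arm.job_done())"
```

```text
the job is handed in; nothing more can be done
None
```

The job is handed in (no verdict was returned): in the last picture the tall casting stands upright near the middle of the mat, its plunger is latched open, the cover fixture is untouched and the gripper is clear.

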